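# Find the glazed lens cell after the cure bake and hold it to the ioniser

### The job

The cure bake is over: first slide the long-handled steel pan, without lifting it, from the bake plate across to the ring marked on the chill plate beside it. Then lift the two look-alike lens cells clear of the pan one after the other to feel which is heavier (that one has its glass in), put the lighter one back standing in the pan, and finish while still holding the heavier one upright in the gripper in front of the round outlet of the ioniser blower, centred on it and about 12 cm off its grille; do not put it down. Set parts down rather than drop them, topple nothing, and leave the other things on the bench where they are.

Things in the scene. Friction and masses are not known exactly. Their poses are not given: they have to be found in the camera images.
- pan: round shallow steel pan, 186 mm across the rim, 170 mm across its flat foot, 22 mm high, wall 3 mm, floor 4 mm, about 0.55 kg, one flat bar handle along its own -x. Origin: centre of its underside; z up. Stands loose on the bake plate; friction on the plates is low (about 0.25). The two cells and a small brass ring stand in it and ride along
- pan_handle (a point): grip point of the pan's handle, 150 mm from the pan's centre along its -x, 36 mm above its underside. The handle is a level bar 18 mm wide (along the pan's y) and 10 mm thick, centred on this height, from 105 to 210 mm from the pan's centre; 31 mm of air between it and the plate
- bake_mark (a point): centre of the 200 mm ring line on the bake plate's top, 75 mm above the table. The bake plate is smooth, with a knob and a display on its front edge; the pan starts on it, within about 12 mm of this point. Bake and chill plate may change sides from run to run
- chill_mark (a point): centre of the 200 mm ring line on the chill plate's top, 75 mm above the table: the pan's centre goes here. This plate has fine parallel grooves, three buttons in front, two hose fittings behind. It lies flush beside the bake plate, mark to mark 234 mm; each is 250 by 226 mm, both in one fixed cabinet 270 mm deep, 480 wide, 75 high.
- cell_1: lens cell, a capped metal barrel standing in the pan: 50 mm diameter, 51.5 mm high, foot flange 54 mm diameter in the lowest 5 mm. Origin: centre of its underside; z up its axis. The two cells look alike, weigh 0.17 to 0.42 kg, and differ by 60 g or more; they stand about 42 mm either side of the pan's centre along the pan's y, so jaws closing along the pan's x have room
- cell_2: the other lens cell, of the same shape and size, frame as cell_1
- cell_1_mid (a point): middle of cell_1, on its axis 25 mm above its underside: this point is to be held on the ioniser's axis
- cell_2_mid (a point): middle of cell_2, on its axis 25 mm above its underside: this point is to be held on the ioniser's axis
- ioniser_outlet (a point): centre of the round grille (132 mm across) of the ioniser blower, a fixed white box 160 mm wide, 90 deep, 230 high (251 with its handle); its foot plate is 190 mm wide and reaches 7 mm ahead of the grille. The grille faces level along this frame's -x; y runs level across it, z up; the centre is 150 mm above the table. The cell's middle belongs about 120 mm out along -x
- spare_ring: small brass retaining ring, 32 mm across, 5 mm thick, lying in the pan about 58 mm from its centre on the side away from the handle. Origin: centre of its underside. It stays in the pan
- wash_bottle: clear bottle 60 mm diameter, 165 mm high, standing on the table beyond the left end of the plates. Origin: centre of its underside, z up. Leave alone
- adhesive_jar: amber glass jar 52 mm diameter, 55 mm high, standing left of the plates. Origin: centre of its underside, z up. Leave alone
- petri_dish: covered glass dish 94 mm diameter, 17 mm high, on the table to the right of the plates. Origin: centre of its underside. Leave alone
- torque_driver: screwdriver 170 mm long lying on the table in front of the plates, to the left. Leave alone
- tweezers: steel tweezers 125 mm long, 6 mm thick, lying on the table in front of the plates, to the right. Leave alone
- wafer_box: round flat grey wafer box 120 mm diameter, 23 mm high, lying on the table at the front left. Origin: centre of its underside. Leave alone

How it is judged:
By the outcome, as a careful person would: the job done as asked, in the order asked, and still so for the second after the job is handed in, while the arm keeps its last pose, push and grip.
It also fails if it takes over 72 s, if anything falls off the work surface, if the arm or the gripper's body presses on something with over 40 N, if the wrist force passes 120 N, or if a joint passes its speed limit or range.

### The arm

A 7-joint arm with a two-finger parallel gripper is mounted at the origin on the work surface. World frame = base frame: x ahead of the robot, y to its left, z up, the work surface at z = 0. Lengths are in mm, angles in rad, forces in N, time in s.
With the tool pointing down it reaches from about 375 to 925 mm from the base axis. Payload 3.1 kg.
Tool frame: the origin (TCP) lies between the finger pads; the fingertips stand 11 mm ahead of it and the grasp point (between the pads) lies 8 mm behind it; z points along the fingers, x is the direction in which the jaws open and shut, and the axes are right-handed (so a half turn about z gives the same grasp; the last joint's range is limited). The gripper opens to 85 mm and grips with 20 to 120 N. Pads are 22 mm wide; open, the fingers measure 114 mm over their backs; the gripper's body (76 mm by 85 mm) begins 54 mm behind the grasp point. The pads swing forward as they close: fully open they stand 13 mm farther back than shut.
Start: joints at [-1.413, 0.383, 0.044, 1.598, -0.018, 1.161, -0.05], TCP at [164.44, 628.858, 242.269] pointing down, gripper open.
Joint ranges: [-2.61, 2.61], [-0.41, 2.15], [-1.48, 1.57], [0, 2.5], [-1.57, 4.71], [0.05, 1.97], [-2.85, 2.85]. Speed limits (rad/s): [2.79, 2.79, 3.14, 3.14, 3.14, 3.14, 3.14].

### API

Orientations are given as a unit quaternion [x, y, z, w].
In Python, from plant import bot, cams gives the robot as it stands.
- The arm moves only by the shell command python3 -m creep 'ROWS' [FORCE]. ROWS is JSON, a list that holds one entry, the list of rows, each a list of 7 numbers: the shift along the tool's x, y, z normalised to -1 to 1, where 1 is 0.03 m, then the turn, a rotation vector about the tool's x, y, z normalised to -1 to 1, where 1 is 5 degrees, then the closure, from 0 (fully open) to 1 (shut). In form: [[[dx, dy, dz, wx, wy, wz, grip], ...]]. A call has exactly 10 rows; each row shifts and turns the commanded pose from where the row before left it, along the tool's axes as they then stand; what a row does not reach is not made up. A row lasts 1/10 s, in which the tool goes at most 50 mm and 8.59 degrees, less where a joint would pass 70% of its speed; a pose out of reach is approached as far as the arm can. A call with a number of a shift or a turn outside -1 to 1 is refused whole. A call with a gripper value outside its range is refused whole. The fingers move at their own pace and stop on an object; FORCE is the grip in N (left out, the last holds). Time passes only in rows, so rows that do not move let the fingers close, or fill a call up. It gives the time, the measured TCP pose, the force and the opening at its end, in the units of the state.
- bot.sense(): the state, without advancing time (a new reading comes with each control period).
- cams.read_camera(name): name is "scene" or "top" or "wrist"; returns a dict with "frame" (420x560x3 uint8, blue, green, red), "fx", "fy", "cx", "cy" (pixels), "rvec" (rotation vector, rad) and "tvec" (3), from world to camera coordinates, as OpenCV has them. Camera axes: x right, y down, z forward; pixel columns grow to the right and rows downward; lengths in mm; the calibration is good to about 2 mm. A picture is of the moment at which its call begins. There is no depth.
- bot.job_done(): hands the job in, once; it reports no verdict.
The state is a dict: "time": time; "joint_pos": joint angles; "qd": joint speeds; "joint_torque": joint torques, N m; "ee_pos": TCP position; "tcp_rot": TCP orientation; "ft_force": force on the tool from outside, world axes, zero at the start; "ft_torque": the same for the moment, N m; "width": opening from 0.0 (shut) to 1.0 (fully open).
Only numpy, scipy, OpenCV 4.12 (cv2) and the standard library are available. Lean on these libraries where they do the work, as an engineer would, in place of code of your own. Each camera call takes 0.05 s, during which the arm holds its last target. There are 200 camera calls.

## Working session

There is one attempt and no reset: what is moved stays moved. The work goes in short steps, Python scripts to look and compute and a shell command to move; the robot and the scene stay as the last step left them, time stands still between calls to the robot, and variables do not carry over. Pictures are saved under pics/ and viewed, about 8 in all and at most 12, crops included, and the job is handed in when it is done.

```bash
mkdir -p pics; cat > h.py <<'E'
import numpy as np, cv2
from scipy.spatial.transform import Rotation as R
from plant import bot, cams
def shot(n,fn=None):
    c=cams.read_camera(n); 
    if fn: cv2.imwrite('pics/'+fn,c['frame'])
    c['K']=np.array([[c['fx'],0,c['cx']],[0,c['fy'],c['cy']],[0,0,1.]])
    c['Rm']=cv2.Rodrigues(np.array(c['rvec'],float))[0]; c['t']=np.array(c['tvec'],float).ravel()
    return c
def ray(c,u,v):
    d=c['Rm'].T@np.linalg.inv(c['K'])@np.array([u,v,1.]); o=-c['Rm'].T@c['t']; return o,d/np.linalg.norm(d)
def onz(c,u,v,z):
    o,d=ray(c,u,v); return o+d*(z-o[2])/d[2]
def proj(c,p):
    q=c['Rm']@np.array(p,float)+c['t']; q=c['K']@q; return q[:2]/q[2]
def tool():
    s=bot.sense(); return np.array(s['ee_pos']),R.from_quat(s['tcp_rot'])
E
python3 - <<'E'
from h import *
np.set_printoptions(precision=3,suppress=True)
s=bot.sense(); print(s)
print(R.from_quat(s['tcp_rot']).as_matrix())
for n in('top','scene'):
    c=shot(n,n+'0.png'); print(n,-c['Rm'].T@c['t'])
E
```

```text
{'time': 0.0, 'joint_pos': array([-1.413,  0.384,  0.044,  1.6  , -0.018,  1.161, -0.05 ]), 'qd': array([-0.001,  0.   , -0.001,  0.   , -0.   , -0.   ,  0.001]), 'joint_torque': array([ -0.   , -43.347,   1.025, -24.951,   0.011,   0.011,   0.   ]), 'ee_pos': array([164.253, 627.961, 240.877]), 'tcp_rot': array([ 0.792,  0.611, -0.001,  0.001]), 'ft_force': array([-0.006,  0.71 ,  0.815]), 'ft_torque': array([ 0.01 ,  0.011, -0.023]), 'width': 1.0014404317428163}
[[ 0.253  0.967 -0.001]
 [ 0.967 -0.253 -0.003]
 [-0.003  0.    -1.   ]]
top [ 304.568  -17.056 1433.767]
scene [1183.644 -817.511 1265.86 ]
```

View pics/top0.png

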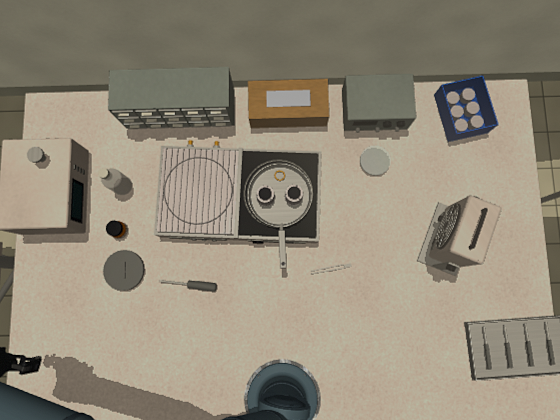

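View pics/scene0.png

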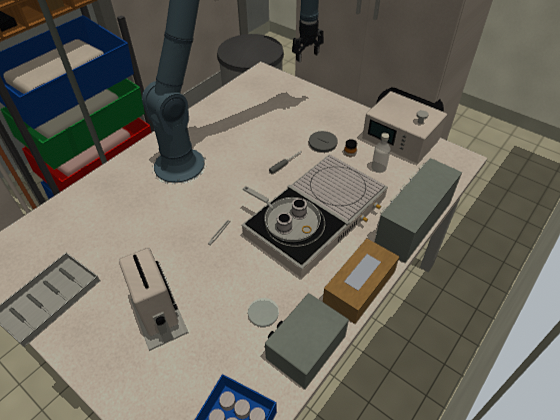

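The top view shows the bake plate on the right with the pan at about (279,193), its handle pointing at the robot with the end near (283,270). The chill ring is at (198,190). The ioniser is at (447,228) with its grille facing image left. The scene view agrees with this. I'll enlarge crops to measure.

```bash
python3 - <<'E'
from h import *
np.set_printoptions(precision=1,suppress=True)
c=shot('top'); f=c['frame']
for uv,z in [((198,190),75),((279,193),97),((282,232),116),((283,270),111),((447,228),150)]: print(uv,onz(c,*uv,z))
a=cv2.resize(f[140:280,150:330],None,fx=4,fy=4,interpolation=cv2.INTER_CUBIC)
cv2.imwrite('pics/crop1.png',a)
b=cv2.resize(f[185:285,405:515],None,fx=5,fy=5,interpolation=cv2.INTER_CUBIC)
cv2.imwrite('pics/crop2.png',b)
E
```

```text
(198, 190) [599.7 227.7  75. ]
(279, 193) [580.   -8.1  97. ]
(282, 232) [465.4 -13.9 116. ]
(283, 270) [360.7 -14.  111. ]
(447, 228) [ 460.8 -459.1  150. ]
```

View pics/crop1.png

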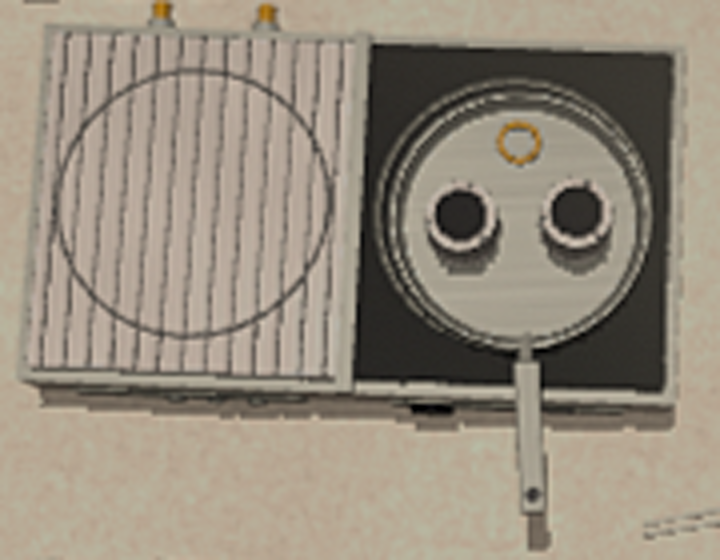

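View pics/crop2.png

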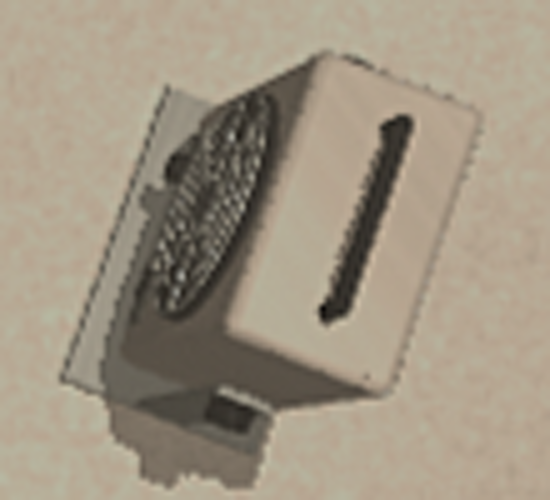

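Crop 1 gives these positions in crop pixels:
- Chill ring: x 57–332, y 68–338.
- Pan rim: centre near (518,215).
- Handle: (527,365) to (534,510).
- Cell caps: (461,213) and (577,210).
- Brass ring: (519,142).

Crop 2 gives the foot plate's front edge as (168,88) to (63,380), the top front edge as (322,55) to (228,333), and the grille centre near (207,205).

```bash
python3 - <<'E'
from h import *
np.set_printoptions(precision=1,suppress=True)
c=shot('top')
P=lambda u,v,z,k=4,o=(150,140): onz(c,(u+.5)/k-.5+o[0],(v+.5)/k-.5+o[1],z)
print('chill',P(194.5,203,75), 'extents',P(57,203,75),P(332,203,75),P(194,68,75),P(194,338,75))
for n,a in dict(bl=(45,25),tr=(683,48),br=(668,400),bl2=(25,380)).items(): print(n,P(*a,75))
print('handle',P(527,365,116),P(534,510,116))
print('cells',P(461,213,130.5),P(577,210,130.5)); print('ring',P(519,142,84))
Q=lambda u,v,z: P(u,v,z,5,(405,185))
a,b=Q(168,88,6),Q(63,380,6); print('foot',a,b,np.linalg.norm(a-b),(a+b)/2)
d=(a-b)/np.linalg.norm(a-b); print('yaw of edge',np.degrees(np.arctan2(d[1],d[0])))
a,b=Q(322,55,230),Q(228,333,230); print('top',a,b,np.linalg.norm(a-b),(a+b)/2)
d=(a-b)/np.linalg.norm(a-b); print('yaw of edge',np.degrees(np.arctan2(d[1],d[0])))
print('gr',Q(207,205,150))
E
```

```text
chill [598.6 226.9  75. ] extents [601.3 327.3  75. ] [595.9 126.7  75. ] [700.1 227.6  75. ] [499.4 227.   75. ]
bl [736.1 338.2  75. ]
tr [ 705.4 -132.5   75. ]
br [ 446. -112.   75.]
bl2 [472.  348.5  75. ]
handle [468.6 -12.2 116. ] [368.3 -14.5 116. ]
cells [574.5  31.  130.5] [574.5 -49.7 130.5]
ring [635.6 -10.3  84. ]
foot [ 557.6 -488.5    6. ] [ 383.2 -412.8    6. ] 190.11504227343963 [ 470.4 -450.6    6. ]
yaw of edge -23.450284202881612
top [ 533.  -494.1  230. ] [ 392.3 -434.8  230. ] 152.65631540583345 [ 462.7 -464.5  230. ]
yaw of edge -22.866430027504073
gr [ 467.4 -456.9  150. ]
```

```bash
python3 -m creep '[[[-0.5,0.38,0,0,0,0,0],[-0.92,0.7,0,0,0,0,0],[-0.92,0.7,0,0,0,0,0],[-0.92,0.7,0,0,0,0,0],[-0.92,0.7,0,0,0,0,0],[-0.92,0.7,0,0,0,0,0],[-0.92,0.7,0,0,0,0,0],[-0.92,0.7,0,0,0,0,0],[-0.92,0.7,0,0,0,0,0],[-0.92,0.7,0,0,0,0,0]]]' 60; python3 -m creep '[[[-0.92,0.7,0,0,0,0,0],[-0.92,0.7,0,0,0,0,0],[-0.92,0.7,0,0,0,0,0],[-0.92,0.7,0,0,0,0,0],[-0.92,0.7,0,0,0,0,0],[-0.92,0.7,0,0,0,0,0],[-0.92,0.7,0,0,0,0,0],[-0.92,0.7,0,0,0,0,0],[-0.92,0.7,0,0,0,0,0],[-0.5,0.38,0,0,0,0,0]]]'; python3 -m creep '[[[0,0,0,0,0,-0.4,0],[0,0,0.1,0,0,-0.4,0],[0,0,0.2,0,0,-0.4,0],[0,0,0.2,0,0,-0.4,0],[0,0,0.2,0,0,-0.4,0],[0,0,0.2,0,0,-0.4,0],[0,0,0.2,0,0,-0.4,0],[0,0,0.2,0,0,-0.4,0],[0,0,0.1,0,0,0,0],[0,0,0,0,0,0,0]]]'
```

```text
time: 1.2
ee_pos: [292.0, 321.8, 242.2]
tcp_rot: [0.792, 0.611, 0.0, -0.0]
ft_force: [0.3, 0.4, 0.4]
width: 1.0
time: 2.2
ee_pos: [419.6, 14.8, 242.5]
tcp_rot: [0.793, 0.61, 0.0, 0.0]
ft_force: [0.1, 0.3, -0.2]
width: 0.998
time: 3.2
ee_pos: [418.4, 17.7, 199.8]
tcp_rot: [0.699, 0.715, -0.0, -0.0]
ft_force: [-0.2, 0.1, -0.1]
width: 0.997
```

```bash
cat > go.py <<'E'
import sys
from h import *
np.set_printoptions(precision=3,suppress=True)
# go.py x y z [yaw of tool x, deg]: needed shift in tool axes (units of 30 mm), turn in 5-deg units
p,r=tool(); s=bot.sense(); M=r.as_matrix(); t=np.array([float(a) for a in sys.argv[1:4]])
yaw=np.degrees(np.arctan2(M[1,0],M[0,0]))
print('t',s['time'],'pos',p,'yaw',yaw,'tilt x,y',np.degrees(M[0,2]),np.degrees(M[1,2]),'j',s['joint_pos'],'F',s['ft_force'],'w',s['width'])
print('shift units',M.T@(t-p)/30)
if len(sys.argv)>4: print('turn units about tool z',-(float(sys.argv[4])-yaw)/5)
E
python3 go.py 427 -13 103 91.3; python3 -c "
from h import *
shot('wrist','w1.png')"
```

```text
t 3.2 pos [418.441  17.678 199.849] yaw 91.2985066143911 tilt x,y -0.06090208473082217 -0.01963339444875547 j [-0.841 -0.053  0.695  2.193  0.041  0.991  1.424] F [-0.165  0.144 -0.127] w 0.9966766239476872
shift units [-1.028  0.266  3.228]
turn units about tool z -0.0002986771217791784
```

View pics/w1.png

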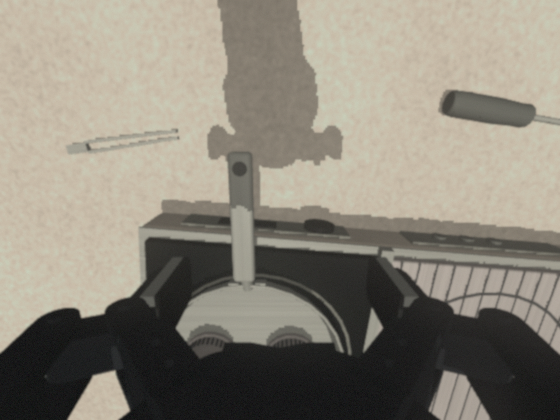

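The wrist view shows the handle bar running from its end at (240,153) to (243,282), a little left of the jaw centre. I'll project those points to check them.

```bash
python3 - <<'E'
from h import *
c=shot('wrist')
for p in [(240,153),(243,282),(229,210),(253,210)]: print(onz(c,*p,116))
E
```

```text
[368.46835211 -10.10472892 116.        ]
[472.00494955  -8.9030875  116.        ]
[411.31995719 -18.9775345  116.        ]
[410.88922778  -0.73777552 116.        ]
```

```bash
python3 -m creep '[[[-0.24,0.07,0,0,0,0,0],[-0.24,0.07,0.2,0,0,0,0],[-0.23,0.07,0.4,0,0,0,0],[-0.23,0.06,0.5,0,0,0,0],[0,0,0.5,0,0,0,0],[0,0,0.5,0,0,0,0],[0,0,0.5,0,0,0,0],[0,0,0.4,0,0,0,0],[0,0,0.19,0,0,0,0],[0,0,0,0,0,0,0]]]' 60; python3 -m creep '[[[0,0,0,0,0,0,0.5],[0,0,0,0,0,0,1],[0,0,0,0,0,0,1],[0,0,0,0,0,0,1],[0,0,0,0,0,0,1],[0,0,0,0,0,0,1],[0,0,0,0,0,0,1],[0,0,0,0,0,0,1],[0,0,0,0,0,0,1],[0,0,0,0,0,0,1]]]'; python3 go.py 448 226 104 91.3
```

```text
time: 4.3
ee_pos: [427.4, -10.7, 104.2]
tcp_rot: [0.699, 0.715, -0.001, -0.0]
ft_force: [0.8, 0.6, -0.2]
width: 1.005
time: 5.3
ee_pos: [428.0, -10.2, 105.1]
tcp_rot: [0.699, 0.715, 0.0, -0.0]
ft_force: [-1.3, -0.1, 5.9]
width: 0.197
t 5.3 pos [427.993 -10.191 105.063] yaw 91.32341913788737 tilt x,y 0.008617126735202402 0.027642669610951527 j [-0.754  0.188  0.738  2.253 -0.185  0.757  1.704] F [-1.341 -0.116  5.92 ] w 0.197441293791817
shift units [7.855 0.849 0.039]
turn units about tool z 0.00468382757747463
```

```bash
python3 -m creep '[[[0.1,0.01,0,0,0,0,1],[0.2,0.02,0,0,0,0,1],[0.35,0.04,0,0,0,0,1],[0.45,0.05,0,0,0,0,1],[0.5,0.06,0,0,0,0,1],[0.5,0.06,0,0,0,0,1],[0.5,0.06,0,0,0,0,1],[0.5,0.06,0,0,0,0,1],[0.5,0.06,0,0,0,0,1],[0.5,0.06,0,0,0,0,1]]]'; python3 -m creep '[[[0.5,0.06,0,0,0,0,1],[0.5,0.06,0,0,0,0,1],[0.5,0.06,0,0,0,0,1],[0.5,0.06,0,0,0,0,1],[0.5,0.06,0,0,0,0,1],[0.45,0.05,0,0,0,0,1],[0.35,0.04,0,0,0,0,1],[0.25,0.03,0,0,0,0,1],[0.15,0.01,0,0,0,0,1],[0.05,0,0,0,0,0,1]]]'; python3 - <<'E'
from h import *
c=shot('top'); f=c['frame']; cv2.imwrite('pics/crop3.png',cv2.resize(f[140:280,150:330],None,fx=4,fy=4,interpolation=cv2.INTER_CUBIC))
E
python3 go.py 449 226 104 91.3
```

```text
time: 6.3
ee_pos: [440.0, 112.6, 105.1]
tcp_rot: [0.7, 0.714, 0.0, 0.001]
ft_force: [-0.6, -3.3, 6.1]
width: 0.19
time: 7.3
ee_pos: [450.2, 225.7, 105.1]
tcp_rot: [0.699, 0.715, 0.0, 0.001]
ft_force: [0.1, -4.3, 6.0]
width: 0.196
t 7.35 pos [450.205 225.711 105.068] yaw 91.28078797524 tilt x,y 0.050321746072567036 -0.023151717568859816 j [-1.062  0.326  0.588  2.08  -0.248  0.802  1.268] F [-0.305 -2.409  5.517] w 0.19439996020407965
shift units [ 0.011 -0.04   0.036]
turn units about tool z -0.0038424049519989014
```

View pics/crop3.png

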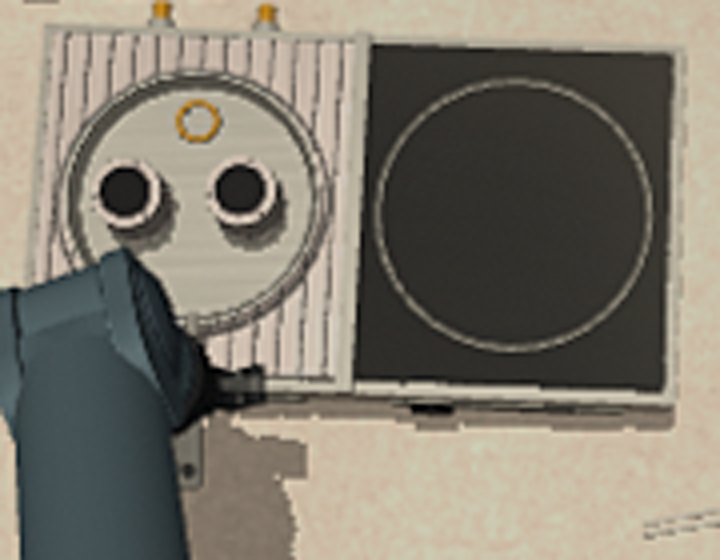

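The pan now sits over the chill ring. The caps are at (126,191) and (241,189), the brass ring is at (198,121), and the rim spans about y 74–335 and x 68–328. The bake plate's ring now shows at x 375–652, y 78–352.

```bash
python3 - <<'E'
from h import *
np.set_printoptions(precision=1,suppress=True)
c=shot('top')
P=lambda u,v,z,k=4,o=(150,140): onz(c,(u+.5)/k-.5+o[0],(v+.5)/k-.5+o[1],z)
print(P(126,191,130.5),P(241,189,130.5),'ring',P(198,121,84),'rim',P(198,74,97),P(198,335,97),P(66,204,97),P(330,204,97))
print('bake',P(513.5,215,75),'handle end',P(190,488,116))
E
```

```text
[596.4 265.  130.5] [595.7 184.4 130.5] ring [657.6 223.   84. ] rim [689.2 220.7  97. ] [498.3 220.2  97. ] [595.5 315.3  97. ] [590.5 125.9  97. ]
bake [583.5  -5.   75. ] handle end [389.2 222.1 116. ]
```

```bash
python3 -m creep '[[[0,0,0,0,0,0,0.7],[0,0,0,0,0,0,0.4],[0,0,0,0,0,0,0],[0,0,0,0,0,0,0],[0,0,0,0,0,0,0],[0,0,0,0,0,0,0],[0,0,-0.2,0,0,0,0],[0,0,-0.5,0,0,0,0],[0,0,-0.8,0,0,0,0],[0,0,-0.8,0,0,0,0]]]'; python3 -m creep '[[[0,0,-0.8,0,0,0,0],[0,0,-0.8,0,0,0,0],[0,0.3,-0.8,0,0,0,0],[0,0.6,-0.8,0,0,0,0],[0,0.8,-0.3,0,0,0,0],[0,0.8,0,0,0,0,0],[0,0.5,0,0,0,0,0],[0,0.2,0,0,0,0,0],[0,0,0,0,0,0,0],[0,0,0,0,0,0,0]]]'; python3 go.py 596 184 130 0; python3 -c "
from h import *
shot('wrist','w2.png')"
```

```text
time: 8.4
ee_pos: [449.2, 225.5, 174.4]
tcp_rot: [0.699, 0.715, -0.0, 0.0]
ft_force: [-0.3, 0.8, 0.5]
width: 0.997
time: 9.4
ee_pos: [544.6, 228.1, 278.3]
tcp_rot: [0.699, 0.715, -0.001, -0.0]
ft_force: [-1.2, -0.8, -0.2]
width: 1.0
t 9.4 pos [544.61  228.052 278.331] yaw 91.35001401756483 tilt x,y -0.07442474804095273 -0.008844249123990205 j [-1.031  0.28   0.677  1.731 -0.187  1.198  1.291] F [-1.169 -0.798 -0.184] w 0.9996901903491792
shift units [-1.508  1.684  4.942]
turn units about tool z 18.270002803512966
```

View pics/w2.png

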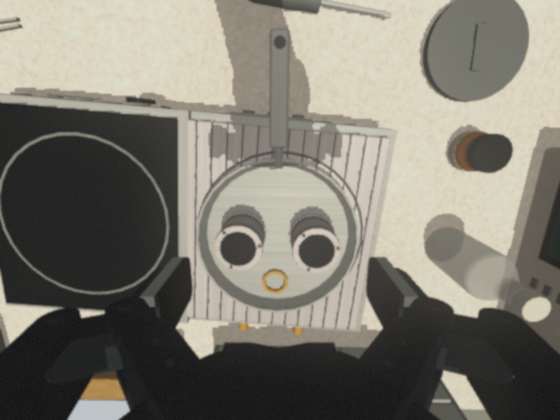

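The wrist view shows the pan rim at x 198–362, y 158–310. The caps are at about (238,248) and (317,248), and the brass ring is at (275,281). Part of the chill ring line shows at (212–345,155). I'll measure the blobs by colour.

```bash
python3 - <<'E'
from h import *
np.set_printoptions(precision=1,suppress=True)
c=shot('wrist'); f=c['frame']; g=cv2.cvtColor(f,cv2.COLOR_BGR2GRAY)
m=(g<40).astype(np.uint8); n,l,st,ce=cv2.connectedComponentsWithStats(m)
for i in range(1,n):
    if 300<st[i,4]<3000 and 200<ce[i][0]<350 and 200<ce[i][1]<300: print('cap',ce[i],st[i],onz(c,*ce[i],130.5))
print('rimpts x', onz(c,198,234,97),onz(c,362,234,97),onz(c,280,310,97))
print('handle',onz(c,280,40,116),onz(c,279,145,116)); print('ring',onz(c,275,281,84))
# chill ring predicted through points of the line just in front of the pan
for p in [(280,152),(230,165),(330,162)]: print(np.hypot(*(onz(c,*p,75)-[598.6,226.9,75])[:2]),onz(c,*p,75))
for p in [(72,134),(85,293),(1,210),(168,220)]: print('bake line',onz(c,*p,75))
E
```

```text
rimpts x [593.  139.4  97. ] [588.4 324.5  97. ] [688.8 234.5  97. ]
handle [400.1 227.  116. ] [491.7 228.4 116. ]
ring [656.9 227.6  84. ]
97.30261629917743 [501.3 229.8  75. ]
97.34398479758045 [517.2 173.5  75. ]
105.9092372310287 [511.  286.5  75. ]
bake line [487.5   0.1  75. ]
bake line [685.  -15.5  75. ]
bake line [576.7 -97.9  75. ]
bake line [584.3  98.3  75. ]
```

```bash
python3 - <<'E'
from h import *
c=shot('wrist'); f=c['frame']
cv2.imwrite('pics/crop4.png',cv2.resize(f[145:320,190:380],None,fx=3.4,fy=3.4,interpolation=cv2.INTER_CUBIC))
E
```

```text
(no output)
```

View pics/crop4.png

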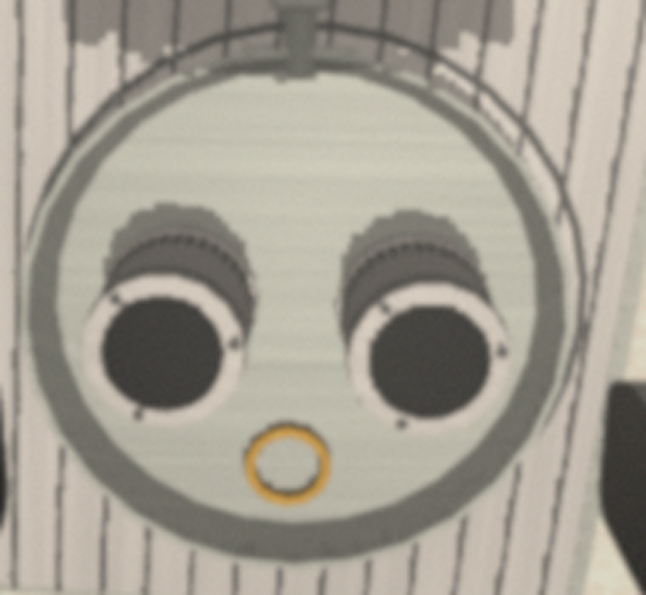

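The crop shows the chill ring line outside the rim at the front (300,25), right (582,280) and left (40,205). The rim's outer edge is at left (28,290), right (566,290) and bottom (295,563), and the caps are at (164,352) and (430,361). I'll fit circles to these on their own planes.

```bash
python3 - <<'E'
from h import *
from scipy.optimize import least_squares
np.set_printoptions(precision=1,suppress=True)
c=shot('wrist')
P=lambda u,v,z: onz(c,(u+.5)/3.4-.5+190,(v+.5)/3.4-.5+145,z)
def fit(pts,z,r):
    X=np.array([P(*p,z)[:2] for p in pts])
    s=least_squares(lambda q:np.hypot(*(X-q).T)-r,X.mean(0)); print(s.x,s.fun)
fit([(300,25),(582,280),(563,190),(70,140),(40,205),(490,108),(170,60)],75,100)
fit([(295,563),(566,290),(28,290),(100,480),(490,490)],97,93)
for p in [(164,352),(430,361)]: print('cap',P(*p,130.5))
for p in [(168,348),(428,356)]: print('rimcap',P(*p,130.5))
E
python3 go.py 596 184 130 0
```

```text
[603.  230.4] [ 1.4  0.   1.1  0.6 -1.2 -2.4 -0. ]
[596.3 229.3] [ 0.2 -3.8 -3.1 -1.3 -0.3]
cap [595.1 189.1 130.5]
cap [596.  269.2 130.5]
rimcap [593.8 190.3 130.5]
rimcap [594.4 268.5 130.5]
t 9.6 pos [544.679 228.354 278.565] yaw 91.38673910983958 tilt x,y -0.038656842573785044 0.029293729976858217 j [-1.031  0.279  0.677  1.731 -0.187  1.197  1.291] F [-0.349  0.222 -0.746] w 0.9986386285255082
shift units [-1.522  1.678  4.95 ]
turn units about tool z 18.277347821967915
```

```bash
python3 -m creep '[[[0,-0.3,0,0,0,0,0],[0,-0.7,0,0,0,0,0],[0,-0.8,0.2,0,0,0,0],[0,-0.8,0.5,0,0,0,0],[0,-0.4,0.8,0,0,0,0],[0,-0.17,0.9,0,0,0,0],[0,0,0.9,0,0,0,0],[0,0,0.9,0,0,0,0],[0,0,0.8,0,0,0,0],[0,0,0.4,0,0,0,0]]]'; python3 go.py 450.2 225.7 104.5 91.3
```

```text
time: 10.6
ee_pos: [448.1, 225.3, 114.7]
tcp_rot: [0.698, 0.716, -0.002, -0.001]
ft_force: [0.4, -0.3, -0.7]
width: 1.0
t 10.6 pos [448.122 225.344 114.681] yaw 91.38879617841162 tilt x,y -0.19013119347412955 -0.10793808552636322 j [-1.086  0.31   0.613  2.077 -0.241  0.826  1.264] F [ 0.37  -0.313 -0.735] w 0.9999801202994417
shift units [0.011 0.071 0.339]
turn units about tool z 0.017759235682325424
```

```bash
python3 -m creep '[[[0,0,0.2,0,0,0,0],[0,0,0.15,0,0,0,0],[0,0,0,0,0,0,0.5],[0,0,0,0,0,0,1],[0,0,0,0,0,0,1],[0,0,0,0,0,0,1],[0,0,0,0,0,0,1],[0,0,0,0,0,0,1],[0,0,0,0,0,0,1],[0,0,0,0,0,0,1]]]' 60; python3 -m creep '[[[0.02,0.04,0,0,0,0,1],[0.03,0.04,0,0,0,0,1],[0.02,0.05,0,0,0,0,1],[0,0.04,0,0,0,0,1],[0,0.02,0,0,0,0,1],[0,0,0,0,0,0,0.7],[0,0,0,0,0,0,0.4],[0,0,0,0,0,0,0],[0,0,0,0,0,0,0],[0,0,0,0,0,0,0]]]'; python3 go.py 455 228 174.5 91.3
```

```text
time: 11.6
ee_pos: [450.8, 225.9, 106.7]
tcp_rot: [0.699, 0.715, 0.0, -0.0]
ft_force: [-1.7, -0.5, 5.7]
width: 0.198
time: 12.6
ee_pos: [456.0, 228.1, 105.9]
tcp_rot: [0.699, 0.715, -0.0, 0.0]
ft_force: [-0.5, -0.2, 0.2]
width: 0.953
t 12.6 pos [455.964 228.099 105.912] yaw 91.34837894776797 tilt x,y -0.003536141185080185 -0.011600654938140463 j [-1.07   0.339  0.603  2.065 -0.263  0.811  1.284] F [-0.478 -0.188  0.201] w 0.9529491070003532
shift units [-0.003 -0.032 -2.286]
turn units about tool z 0.009675789553594428
```

```bash
python3 -m creep '[[[0,0,-0.3,0,0,0,0],[0,0,-0.7,0,0,0,0],[0,0,-0.9,0,0,0,0],[0,0,-0.9,0,0,0.3,0],[0,0,-0.8,0,0,0.97,0],[0,0,-0.6,0,0,1,0],[0,0,-0.3,0,0,1,0],[0,0,0,0,0,1,0],[0,0,0,0,0,1,0],[0,0,0,0,0,1,0]]]'; python3 -m creep '[[[0,0,0,0,0,1,0],[0,0,0,0,0,1,0],[0,0,0,0,0,1,0],[0,0,0,0,0,1,0],[0,0,0,0,0,1,0],[0,0,0,0,0,1,0],[0,0,0,0,0,1,0],[0,0,0,0,0,1,0],[0,0,0,0,0,1,0],[0,0,0,0,0,1,0]]]';  python3 go.py 600.7 188.8 210 0
```

```text
time: 13.6
ee_pos: [456.2, 228.0, 241.9]
tcp_rot: [0.867, 0.498, 0.0, -0.0]
ft_force: [-0.0, 0.1, -0.8]
width: 0.998
time: 14.6
ee_pos: [456.1, 228.0, 241.6]
tcp_rot: [0.996, 0.085, 0.0, -0.0]
ft_force: [-0.0, 0.6, 0.1]
width: 0.998
t 14.6 pos [456.117 227.955 241.649] yaw 9.77004903460139 tilt x,y 0.016769838064885502 0.03208626135006332 j [-1.293  0.137  0.816  1.962 -0.113  1.088 -0.259] F [-0.019  0.597  0.11 ] w 0.9983844159969523
shift units [4.528 2.105 1.056]
turn units about tool z 1.954009806920278
```

```bash
python3 -m creep '[[[0,0,0,0,0,0.88,0],[0,0,0,0,0,0.88,0],[0.3,0.1,0,0,0,0,0],[0.7,0.2,0.1,0,0,0,0],[0.9,0.27,0.2,0,0,0,0],[0.9,0.27,0.2,0,0,0,0],[0.9,0.27,0.2,0,0,0,0],[0.7,0.2,0.2,0,0,0,0],[0.4,0.08,0,0,0,0,0],[0,0,0,0,0,0,0]]]'; python3 go.py 600.7 188.8 110 1; python3 -c "
from h import *
shot('wrist','w3.png')"
```

```text
time: 15.6
ee_pos: [602.6, 188.1, 214.3]
tcp_rot: [1.0, 0.01, 0.001, 0.001]
ft_force: [0.1, -0.6, -0.1]
width: 1.0
t 15.6 pos [602.552 188.15  214.296] yaw 1.1341542416439883 tilt x,y 0.07324115536747569 -0.08324958058337112 j [-0.983  0.472  0.803  1.702 -0.369  1.125 -0.053] F [ 0.095 -0.62  -0.073] w 1.0004833033108909
shift units [-0.066 -0.028  3.476]
turn units about tool z 0.026830848328797653
```

View pics/w3.png

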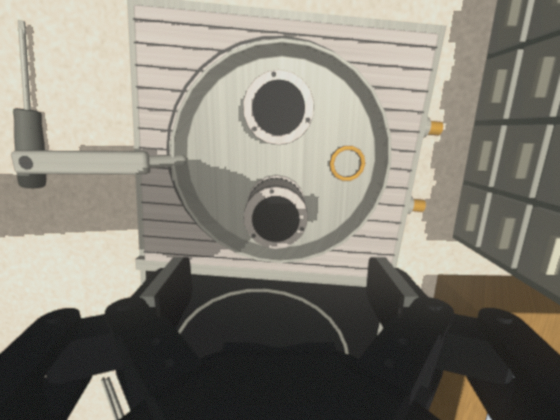

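The cells show at caps (278,105) and (276,217), with the jaws either side of column 280 as intended. The chill ring line is no longer visible outside the rim.

```bash
python3 - <<'E'
from h import *
np.set_printoptions(precision=1,suppress=True)
c=shot('wrist')
for p in [(278,106),(276,218)]: print('cap',onz(c,*p,130.5))
c=shot('top'); f=c['frame']; g=cv2.cvtColor(f,cv2.COLOR_BGR2GRAY)
print('rim wrist', 0)
E
```

```text
cap [599.5 273.6 130.5]
cap [599.7 192.7 130.5]
rim wrist 0
```

```bash
cat > weigh.py <<'E'
from h import *
F=[];T=[]
for i in range(14):
    cams.read_camera('wrist'); s=bot.sense(); F.append(s['ft_force']); T.append(s['joint_torque'])
F=np.array(F);T=np.array(T); np.set_printoptions(precision=3,suppress=True)
print('t',s['time'],'pos',s['ee_pos'],'F',F.mean(0),'sd',F.std(0),'tau',T.mean(0),'w',s['width'])
E
python3 -m creep '[[[-0.08,-0.09,0.2,0,0,0,0],[0,0,0.5,0,0,0,0],[0,0,0.6,0,0,0,0],[0,0,0.6,0,0,0,0],[0,0,0.6,0,0,0,0],[0,0,0.5,0,0,0,0],[0,0,0.4,0,0,0,0],[0,0,0.3,0,0,0,0],[0,0,0.2,0,0,0,0],[0,0,0,0,0,0,0]]]' 40; python3 -m creep '[[[0,0,0,0,0,0,0.2],[0,0,0,0,0,0,0.3],[0,0,0,0,0,0,0.4],[0,0,0,0,0,0,0.5],[0,0,0,0,0,0,0.7],[0,0,0,0,0,0,1],[0,0,0,0,0,0,1],[0,0,0,0,0,0,1],[0,0,0,0,0,0,1],[0,0,0,0,0,0,1]]]'; python3 go.py 600 190.8 120 1
```

```text
time: 16.75
ee_pos: [598.1, 191.9, 96.3]
tcp_rot: [1.0, 0.01, -0.001, 0.0]
ft_force: [-0.2, 0.2, -0.3]
width: 0.998
time: 17.75
ee_pos: [599.4, 192.3, 98.1]
tcp_rot: [1.0, 0.01, 0.001, -0.0]
ft_force: [0.2, -0.2, 6.0]
width: 0.576
t 17.75 pos [599.374 192.283  98.143] yaw 1.1938676362790424 tilt x,y 0.10687317887493007 0.046023142661420116 j [-0.921  0.605  0.714  1.784 -0.482  0.932  0.021] F [ 0.199 -0.174  5.998] w 0.57644068732861
shift units [ 0.021  0.049 -0.729]
turn units about tool z 0.038773527255808474
```

```bash
python3 -m creep '[[[0,0,-0.05,0,0,0,1],[0,0,-0.1,0,0,0,1],[0,0,-0.2,0,0,0,1],[0,0,-0.3,0,0,0,1],[0,0,-0.4,0,0,0,1],[0,0,-0.4,0,0,0,1],[0,0,-0.3,0,0,0,1],[0,0,-0.2,0,0,0,1],[0,0,-0.05,0,0,0,1],[0,0,0,0,0,0,1]]]'; python3 weigh.py
```

```text
time: 18.75
ee_pos: [598.4, 192.2, 157.3]
tcp_rot: [1.0, 0.01, 0.0, -0.0]
ft_force: [0.1, 0.1, -2.4]
width: 0.581
t 19.45 pos [598.401 192.084 157.055] F [ 0.102 -0.008 -2.033] sd [0.505 0.443 0.518] tau [  0.003 -39.33   10.348 -22.125   0.017   0.003  -0.   ] w 0.5796678868077153
```

```bash
python3 -m creep '[[[0,0,0.1,0,0,0,1],[0,0,0.3,0,0,0,1],[0,0,0.4,0,0,0,1],[0,0,0.4,0,0,0,1],[0,0,0.3,0,0,0,1],[0,0,0.2,0,0,0,1],[0,0,0.15,0,0,0,1],[0,0,0.08,0,0,0,1],[0,0,0.05,0,0,0,1],[0,0,0,0,0,0,1]]]'; python3 -m creep '[[[0,0,0.02,0,0,0,1],[0,0,0,0,0,0,1],[0,0,0,0,0,0,0.5],[0,0,0,0,0,0,0.3],[0,0,0,0,0,0,0.15],[0,0,0,0,0,0,0],[0,0,0,0,0,0,0],[0,0,0,0,0,0,0],[0,0,0,0,0,0,0],[0,0,0,0,0,0,0]]]'; python3 go.py 599.5 271.5 97 1
```

```text
time: 20.45
ee_pos: [598.9, 192.1, 98.2]
tcp_rot: [1.0, 0.01, 0.001, -0.0]
ft_force: [-0.9, 0.1, -2.0]
width: 0.576
time: 21.45
ee_pos: [598.4, 192.1, 97.0]
tcp_rot: [1.0, 0.01, -0.0, 0.0]
ft_force: [-0.0, -0.1, 0.1]
width: 0.998
t 21.45 pos [598.392 192.065  97.017] yaw 1.195123105475303 tilt x,y -0.0003165695563596712 -0.004306506003190056 j [-0.921  0.606  0.713  1.786 -0.483  0.932  0.021] F [-0.028 -0.114  0.075] w 0.998027725675018
shift units [ 0.092 -2.646  0.   ]
turn units about tool z 0.03902462109506062
```

```bash
python3 -m creep '[[[0,0,-0.3,0,0,0,0],[0,0,-0.6,0,0,0,0],[0,0,-0.7,0,0,0,0],[0,0,-0.5,0,0,0,0],[0,-0.3,-0.1,0,0,0,0],[0.03,-0.6,0,0,0,0,0],[0.04,-0.7,0,0,0,0,0],[0,-0.6,0,0,0,0,0],[0,-0.35,0,0,0,0,0],[0,-0.1,0,0,0,0,0]]]'; python3 go.py 599.5 271.5 97 1; python3 - <<'E'
from h import *
c=shot('wrist'); f=c['frame']; cv2.imwrite('pics/w4.png',f)
E
```

```text
time: 22.45
ee_pos: [597.7, 275.1, 161.9]
tcp_rot: [1.0, 0.013, -0.001, 0.0]
ft_force: [0.1, -0.3, 0.4]
width: 0.999
t 22.45 pos [597.685 275.107 161.888] yaw 1.4679615881942527 tilt x,y -0.08880407700671678 -0.012888076759828533 j [-1.04   0.577  0.743  1.671 -0.435  1.067 -0.138] F [ 0.087 -0.349  0.442] w 0.9992952081248833
shift units [0.061 0.121 2.163]
turn units about tool z 0.09359231763885054
```

View pics/w4.png

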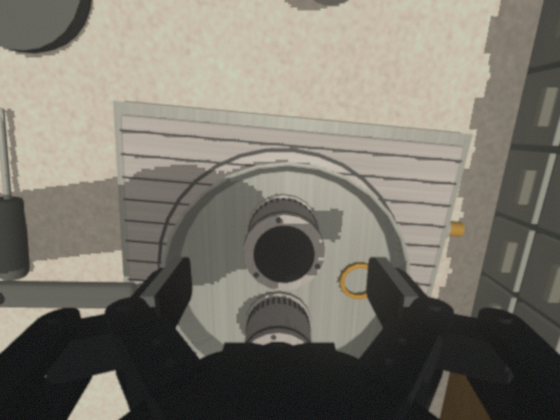

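The left cell stands at cap (284,253), between the jaws. The right cell is upright where it was set back, and the brass ring is at (357,281) in the pan.

```bash
python3 - <<'E'
from h import *
c=shot('wrist'); print(onz(c,284,253,130.5))
E
python3 -m creep '[[[0.05,0.07,0.2,0,0,0.05,0],[0,0,0.4,0,0,0,0],[0,0,0.5,0,0,0,0],[0,0,0.5,0,0,0,0],[0,0,0.3,0,0,0,0],[0,0,0.2,0,0,0,0],[0,0,0.05,0,0,0,0],[0,0,0,0,0,0,0],[0,0,0,0,0,0,0],[0,0,0,0,0,0,0]]]' 40; python3 go.py 599.5 273 97 1
```

```text
[601.62977986 271.79201569 130.5       ]
time: 23.55
ee_pos: [601.0, 269.8, 99.4]
tcp_rot: [1.0, 0.008, 0.001, -0.0]
ft_force: [-0.6, 0.1, -1.1]
width: 1.001
t 23.55 pos [600.964 269.811  99.381] yaw 0.9516707532759384 tilt x,y 0.076364965714145 0.04233412178432326 j [-0.999  0.65   0.699  1.706 -0.493  0.966 -0.098] F [-0.641  0.086 -1.136] w 1.0014413152338204
shift units [-0.047 -0.107  0.079]
turn units about tool z -0.009665849344812317
```

```bash
python3 -m creep '[[[0,-0.05,0.06,0,0,0,0],[0,0,0,0,0,0,0.2],[0,0,0,0,0,0,0.3],[0,0,0,0,0,0,0.4],[0,0,0,0,0,0,0.5],[0,0,0,0,0,0,0.7],[0,0,0,0,0,0,1],[0,0,0,0,0,0,1],[0,0,0,0,0,0,1],[0,0,0,0,0,0,1]]]' 40; python3 -m creep '[[[0,0,-0.05,0,0,0,1],[0,0,-0.1,0,0,0,1],[0,0,-0.2,0,0,0,1],[0,0,-0.3,0,0,0,1],[0,0,-0.4,0,0,0,1],[0,0,-0.4,0,0,0,1],[0,0,-0.3,0,0,0,1],[0,0,-0.2,0,0,0,1],[0,0,-0.05,0,0,0,1],[0,0,0,0,0,0,1]]]'; python3 weigh.py
```

```text
time: 24.55
ee_pos: [600.6, 271.1, 97.0]
tcp_rot: [1.0, 0.008, 0.0, -0.0]
ft_force: [0.1, 0.5, 1.1]
width: 0.573
time: 25.55
ee_pos: [600.3, 271.1, 157.0]
tcp_rot: [1.0, 0.008, 0.0, -0.0]
ft_force: [0.2, 0.3, -3.4]
width: 0.578
t 26.25 pos [600.383 271.057 156.765] F [ 0.043  0.181 -3.151] sd [0.35  0.386 0.394] tau [  0.005 -43.352  11.421 -22.839   0.015   0.003  -0.   ] w 0.5732461567376949
```

Averaged readings are 2.03 N for the right cell and 3.15 N for the left, so the left cell, held now, is the heavier. The lighter one is already back in the pan, so I'm carrying the held cell across high to the ioniser.

```bash
python3 -m creep '[[[0,0,-0.3,0,0,0,1],[0,0,-0.6,0,0,0,1],[0,0,-0.6,0,0,0,1],[0,0.2,-0.5,0,0,0,1],[0,0.4,-0.4,0,0,0,1],[0,0.6,-0.1,0,0,0,1],[0,0.8,0,0,0,0,1],[0,0.9,0,0,0,0,1],[0,0.9,0,0,0,0,1],[0,0.95,0,0,0,0,1]]]' 50; python3 -m creep '[[[-0.2,0.95,0,0,0,0,1],[-0.2,0.95,0,0,0,0,1],[-0.2,0.95,0,0,0,0,1],[-0.2,0.95,0,0,0,0,1],[-0.2,0.95,0,0,0,0,1],[-0.2,0.95,0,0,0,0,1],[-0.2,0.95,0,0,0,0,1],[-0.2,0.95,0,0,0,0,1],[-0.2,0.95,0,0,0,0,1],[-0.2,0.95,0,0,0,0,1]]]'; python3 -m creep '[[[-0.17,0.95,0,0,0,0,1],[-0.17,0.95,0,0,0,0,1],[-0.17,0.9,0,0,0,0,1],[-0.17,0.85,0,0,0,0,1],[-0.17,0.8,0,0,0,0,1],[-0.17,0.7,0,0,0,0,1],[-0.17,0.5,0,0,0,0,1],[0,0.35,0,0,0,0,1],[0,0.2,0,0,0,0,1],[0,0.1,0,0,0,0,1]]]'; python3 go.py 514.8 -346.7 143 1
```

```text
time: 27.25
ee_pos: [601.9, 125.1, 231.5]
tcp_rot: [1.0, 0.007, -0.001, 0.0]
ft_force: [-0.1, -0.1, -3.4]
width: 0.571
time: 28.25
ee_pos: [545.1, -160.5, 231.5]
tcp_rot: [1.0, 0.007, -0.001, -0.0]
ft_force: [0.2, 0.2, -3.5]
width: 0.575
time: 29.25
ee_pos: [514.5, -347.4, 231.7]
tcp_rot: [1.0, 0.008, -0.0, -0.0]
ft_force: [0.1, -0.3, -4.0]
width: 0.571
t 29.25 pos [ 514.475 -347.406  231.65 ] yaw 0.9056135532626839 tilt x,y -0.011869001031905094 0.021200855817634735 j [-0.175  0.468  0.919  1.714 -0.402  1.161  0.872] F [ 0.061 -0.284 -3.981] w 0.5706308454784024
shift units [ 0.012 -0.022  2.955]
turn units about tool z -0.018877289347463223
```

```bash
python3 -m creep '[[[0,0,0.1,0,0,0,1],[0,0,0.3,0,0,0,1],[0,0,0.45,0,0,0,1],[0,0,0.5,0,0,0,1],[0,0,0.5,0,0,0,1],[0,0,0.45,0,0,0,1],[0,0,0.35,0,0,0,1],[0,-0.02,0.2,0,0,0,1],[0,0,0.08,0,0,0,1],[0,0,0.02,0,0,0,1]]]'; python3 go.py 514.8 -346.7 143 1; python3 - <<'E'
from h import *
a=shot('top')['frame'][140:290,150:520]; b=shot('scene'); 
cv2.imwrite('pics/end.png',np.vstack([cv2.resize(a,(740,300)),cv2.resize(b['frame'][170:370,60:430],(555,300)).copy() if 0 else cv2.copyMakeBorder(cv2.resize(b['frame'][170:370,60:430],(555,300)),0,0,0,185,0)]))
print('mid in scene px',proj(b,[514.8,-346.7,150]),'bottom',proj(b,[514.8,-346.7,125]))
E
```

```text
time: 30.25
ee_pos: [515.0, -346.5, 143.3]
tcp_rot: [1.0, 0.008, 0.0, 0.0]
ft_force: [0.0, 0.1, -2.7]
width: 0.573
t 30.25 pos [ 514.966 -346.515  143.271] yaw 0.9445569836674403 tilt x,y 0.008292525397635258 -0.013259867201295102 j [-0.119  0.567  0.846  1.785 -0.493  1.015  0.934] F [ 0.043  0.073 -2.738] w 0.5734086098902694
shift units [-0.006  0.006  0.009]
turn units about tool z -0.011088603266511931
mid in scene px [205.69243381 264.57953298] bottom [206.78785941 269.48353833]
```

View pics/end.png

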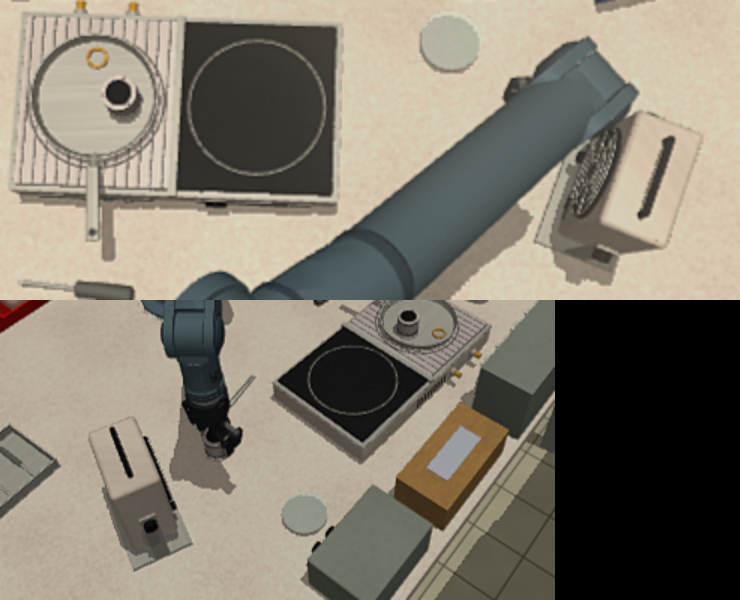

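The pan sits inside the chill ring with the lighter cell upright at (119,95) and the brass ring still in the pan. In the scene half, the held cell shows at about (215,443), against (218,442) predicted for the target. Everything else is where it was, so I'm handing in.

```bash
python3 -c "
from h import *
bot.job_done(); s=bot.sense(); print(s['time'],s['ee_pos'],s['width'],s['ft_force'])"
```

```text
the job is handed in; nothing more can be done
the job is handed in; nothing more can be done
```

The job is handed in at about 30 s of the 72 s allowed.

- **Pan:** I slid it by its handle onto the chill ring, then nudged it about 5 mm because a close look showed it short of the mark. I saw the pan inside the ring line afterwards but did not measure the final offset. The cells and the brass ring rode along inside it.
- **Weighing:** The cell that ended up on the right read 2.03 N and the left one 3.15 N, averaged over 14 readings each. I set the right one back standing in the pan and kept the left one.
- **Final hold:** The heavier cell is held upright, tilt under 0.1°, with its middle at about (515, −347, 150) mm. That is 120 mm out from the grille centre, which I measured at (467.5, −457, 150). In the final scene picture the cell appears about 2 mm from where I predicted it.

Two checks were not clean:
- **Camera disagreement:** The top and wrist cameras disagreed by 3–5 mm on some positions. The grille centre was measured in the top camera only.
- **Set-down:** The lighter cell's force reading still showed its full weight just before the last half-millimetre of lowering, so it may have been released up to about 1 mm above the pan floor. It stood upright in later pictures.

The pictures showed nothing else disturbed, though the final ones did not cover the bottle, jar and wafer box, and contact forces stayed around 6 N or less.

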